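# Take the treatment laser out of Ready and guard its ready key

## Task

The laser's desk control pad has been left armed between patients. With a light fingertip, press the amber standby key right down and let it spring back up; after that, push the raised clear guard over until it lies fully closed on the green ready key, and withdraw. Do not press the other keys, turn the dials, touch the red stop button on the laser console, shove or lift the pad, or disturb the blue lens, the round prism case and the pen behind it.

Things in the scene. Friction and masses are not known exactly. Their poses are not given: they have to be found in the camera images.
- control_pad: The laser's cordless desk control pad: white case 150 x 208 mm (x by y), about 1.6 kg, loose on rubber feet. Origin: centre of the underside, on the table; x to its rear edge, y to its left, z up. Its dark flat face slopes 8 degrees, rising to the rear, 41 mm above the table at the middle (30 front, 51 rear). Keys in a row 42 mm in front of the middle; a flush display rear left, behind the guard
- standby_key_top (a point): Centre of the top of the amber standby key (two dark bars on it; pad y = -30 mm), a round key of 20 mm diameter standing 10 mm proud of the face (7 mm above its bezel). It moves 4 mm straight into the face (8 degrees off vertical) and springs back
- standby_key (a joint): Travel of the amber standby key: 0 up, 0.004 m right down; the spring needs about 1 N to start and 4 N for the full travel
- ready_key_top (a point): Centre of the top of the green ready key (white star; pad y = +30 mm, under the raised guard), same kind of key; not to be pressed
- ready_key (a joint): Travel of the green ready key: 0 up, 0.004 m down
- aim_key (a joint): Travel of the white aiming-beam key (red dot; pad y = -76 mm, right of the amber key): 0 up, 0.004 m down; not to be pressed
- counter_key (a joint): Travel of the blue counter key (pad y = +80 mm, left of the guard): 0 up, 0.004 m down; not to be pressed
- power_dial (a joint): Angle of the inner black dial (34 mm behind the pad's middle, y = -32 mm; 35 mm across, 21 mm high), 0 at the start; not to be turned
- time_dial (a joint): Angle of the outer black dial, alike, at y = -76 mm, 0 at the start; not to be turned
- guard (a joint): Angle of the clear plastic guard with a red lip: 0 closed, flat over the green key and parallel to the face; 1.57 standing square to the face; it starts at 1.7 to 1.95, leaning back; stop at 2.0. The hinge is stiff enough to hold the guard at any angle: about 0.4 N at the lip moves it, and it must be pushed down all the way. Closed, it clears the unpressed green key by about 3 mm
- guard_hinge (a point): Middle of the guard's hinge axis, which runs along the pad's y, 19 mm in front of the pad's middle, 15 mm above the face, between two small black ears
- guard_lip (a point): Middle of the red lip at the free end of the guard, on the side that faces up when the guard is closed, 50 mm from the hinge axis. The guard is 43 mm wide (pad y) and 56 mm long; closed, its top lies about 16 mm above the face and its lip points to the pad's front edge
- blue_lens: Condensing lens in a blue ring, 45 mm across, 19 mm high, loose on the table near the pad; origin at the centre of its underside; leave it alone
- case: Small round black and grey prism case, 41 mm across, 25 mm high, loose near the pad; origin at the centre of its underside; leave it alone
- pen: Black click pen, 145 mm long (its y), 9 mm high, lying loose behind the pad; origin at its middle, underside; leave it alone
- pad_right_edge (a point): Middle of the pad's right edge, at the height of its face. On its right stand the slit lamp and, at the table's front edge, the patient's chin rest: a fixed frame rising 0.6 m above the table, uprights at about x = 0.35 m, y = -0.25 and -0.47 m, hand grips reaching out to y = -0.14 m, 0.11 m high. An arm that starts on that side must draw in close to its base before it swings round to the pad
- stop_button_face (a point): Middle of the face of the red stop button, 25 mm across, on the front of the laser console behind the pad; it faces the robot
- laser_console_stop_button (a joint): Travel of the console's red stop button: 0 out, 0.004 m pressed; not to be pressed

How it is judged (in metres and radians):
On the way, in this order (a step that is already met when the one before it is completed fails the run):
1. the amber standby key is pressed down (over 3 mm of its 4 mm) while the guard is still up (value of joint standby_key above 0.003 m and value of joint guard above 1.2 rad), for 0.1 s.
2. the standby key has sprung back up, the guard still up (value of joint standby_key below 0.001 m and value of joint guard above 1.2 rad), for 0.1 s.
3. the guard lies closed over the ready key (within 0.08 rad) (value of joint guard below 0.08 rad), for 0.2 s.
At the end, for the whole second after the job is handed in: The guard is closed (within 0.08 rad), the standby and ready keys are up (within 1 mm), the pad stands flat and at rest within 20 mm of where it stood, and the lens, case and pen are within 15 mm of where they were (value of joint guard below 0.08 rad and value of joint each of standby_key, ready_key below 0.001 m and distance of control_pad from where it was at the start of the episode below 0.02 m and linear speed of control_pad below 0.01 m/s and angle between control_pad's own z axis and vertical below 0.05 rad and distance of each of blue_lens, case, pen from where it was at the start of the episode below 0.015 m); the robot touches nothing.
It fails at once if the green, white or blue key is pressed (over 1.5 mm) or a dial is turned (over 0.15 rad) (value of joint any of ready_key, aim_key, counter_key above 0.0015 m or value of joint any of power_dial, time_dial above 0.15 rad or value of joint any of power_dial, time_dial below -0.15 rad).
It fails at once if the console's stop button is pressed or touched (value of joint laser_console_stop_button above 0.001 m or contact force between any of the arm, the fingers and laser_console_stop_button above 0.5 N).
It fails at once if the pad is lifted (over 8 mm), tipped (over 0.1 rad) or shoved (over 20 mm) (distance of control_pad from where it was at the start of the episode above 0.02 m or height (world z) of control_pad above 0.008 m or angle between control_pad's own z axis and vertical above 0.1 rad).
It fails at once if the pad, its key or its guard is pressed harder than 30 N (contact force between any of the fingers, the arm and control_pad above 30 N).
It fails at once if the lens, the case or the pen is moved (over 15 mm) (distance of any of blue_lens, case, pen from where it was at the start of the episode above 0.015 m).
It also fails if it takes over 42 s, if anything falls off the work surface, if the arm or the gripper's body presses on something with over 40 N, if the wrist force passes 120 N, or if a joint passes its speed limit or range.

## Robot

A 6-joint arm with a two-finger parallel gripper is mounted at the origin on a cart in front of the work surface, level with it; the furniture and walls round the work are solid. World frame = base frame: x ahead of the robot, y to its left, z up, the work surface at z = 0. Lengths are in mm, angles in rad, forces in N, time in s.
With the tool pointing down it reaches from about 300 to 750 mm from the base axis. Payload 8.5 kg.
Tool frame: the origin (TCP) lies on the centre line of the jaws, within the pads' length; the fingertips stand 11 mm ahead of it and the grasp point (between the pads) lies 8 mm behind it; z points along the fingers, y is the line along which they close (so a half turn about z gives the same grasp; the last joint's range is limited). The gripper opens to 85 mm and grips with 20 to 120 N. Pads are 22 mm wide; open, the fingers measure 114 mm over their backs; the gripper's body (76 mm by 85 mm) begins 54 mm behind the grasp point. The pads swing forward as they close: fully open they stand 13 mm farther back than shut.
Start: joints at [1.07, 0.381, 1.297, -0, 1.464, -0.215], TCP at [155.05, 527.674, 242.322] pointing down, gripper open.
Joint ranges: [-3.11, 3.11], [-0.89, 2.33], [0.22, 2.48], [-1.42, 4.56], [0.17, 2.85], [-2.88, 2.88]. Speed limits (rad/s): [2.39, 2.39, 3.14, 3.14, 3.14, 3.14].

## Interface

Orientations are given as a unit quaternion [x, y, z, w].
In Python, from workcell import state, snapshot, calibration, env gives the robot as it stands.
- The arm moves only by the tool carry_out, never from a script. Its argument "steps" is a list of rows, each a list of 7 numbers: the shift along the tool's x, y, z in units of 0.8 m (1.0 is 0.8 m), then the turn, a rotation vector about the tool's x, y, z in units of 90 degrees (1.0 is 90 degrees), then the opening, from -1 (shut) to 1 (fully open). A call has 1 to 12 rows; each row is the pose to reach, as a shift and turn from the pose commanded when the call began, along the tool's axes at that moment; what a row does not reach only later rows make up. A row lasts 1/12 s, in which the tool goes at most 41.7 mm and 7.16 degrees, less where a joint would pass 70% of its speed; a pose out of reach is approached as far as the arm can. A call with a number of a shift or a turn outside -1 to 1 is refused whole. A call with a gripper value outside its range is refused whole. The fingers move at their own pace and stop on an object; the grip force is fixed at half the most. Time passes only in rows, so rows that repeat a pose let the fingers close. It gives the time, the measured TCP pose, the force, the opening and the grip force at its end, in the units of the state.
- state(): the state, without advancing time (a new reading comes with each control period).
- snapshot(name): name is "scene" or "top" or "wrist"; returns the picture (400x640x3 uint8, red, green, blue); there is no depth.
- calibration(name): a dict with "K" (3x3 intrinsics, pixels), "xyz" and "rotation" of the camera in the world. Camera axes: x right, y down, z forward; pixel columns grow to the right and rows downward; lengths in mm; the calibration is good to about 2 mm. A picture is of the moment at which its call begins: read the wrist's pose just before it. calibration takes no time and is no camera call; for the wrist camera it gives the pose at the moment of the call.
- env.hand_in(): hands the job in; it is judged then, once.
The state is a dict: "clock": time; "qpos": joint angles; "joint_vel": joint speeds; "joint_efforts": joint torques, N m; "position": TCP position; "tool_rot": TCP orientation; "ft_force": force on the tool from outside, world axes, zero at the start; "moment": the same for the moment, N m; "finger_gap": opening from 0.0 (shut) to 1.0 (fully open); "finger_force": force on a finger pad.
Only numpy, scipy, OpenCV 4.12 (cv2) and the standard library are available. Lean on these libraries where they do the work, as an engineer would, in place of code of your own. Each camera call takes 0.05 s, during which the arm holds its last target. There are 200 camera calls.

## Working session

There is one attempt and no reset: what is moved stays moved. The work goes in short steps, Python scripts to look and compute and a tool call to move; the robot and the scene stay as the last step left them, time stands still between calls to the robot, and variables do not carry over. Pictures are saved under pics/ and viewed, at most 10 in all, crops included, and the job is handed in when it is done.

Besides the shell and the picture viewer there is one more tool, called after "Emit:" in YAML: its name, and indented under it one key for each argument. carry_out: Moves the arm, as the interface text tells. Its arguments: {"type":"object","properties":{"steps":{"type":"array"}},"required":["steps"]}

```bash
mkdir -p pics; ls; python3 - <<'E'
from workcell import state,snapshot,calibration
import cv2,numpy as np
s=state();print({k:np.round(v,3).tolist() for k,v in s.items()})
for n in ("scene","top"):
    c=calibration(n);print(n,np.round(c["K"],1).tolist(),np.round(c["xyz"],1).tolist(),np.round(c["rotation"],4).tolist())
    cv2.imwrite(f"pics/{n}0.png",snapshot(n)[:,:,::-1])
E
```

```text
pics
{'clock': 0.0, 'qpos': [1.07, 0.381, 1.298, -0.0, 1.464, -0.215], 'joint_vel': [0.0, 0.002, -0.001, 0.001, 0.0, 0.0], 'joint_efforts': [-0.0, -44.846, -23.128, -0.0, 0.005, -0.0], 'position': [154.935, 527.439, 241.701], 'tool_rot': [0.142, 0.99, -0.001, -0.0], 'ft_force': [0.118, 0.089, 0.222], 'moment': [0.028, 0.01, -0.017], 'finger_force': 0.0, 'finger_gap': 1.0}
scene [[383.3, 0.0, 327.2], [0.0, 383.3, 200.9], [0.0, 0.0, 1.0]] [254.6, 563.7, 665.9] [-0.251, 0.8815, -0.3859, 0.1053]
top [[519.6, 0.0, 312.7], [0.0, 519.6, 203.8], [0.0, 0.0, 1.0]] [442.5, 17.8, 946.7] [0.711, -0.6971, 0.0637, -0.0667]
```

View pics/scene0.png

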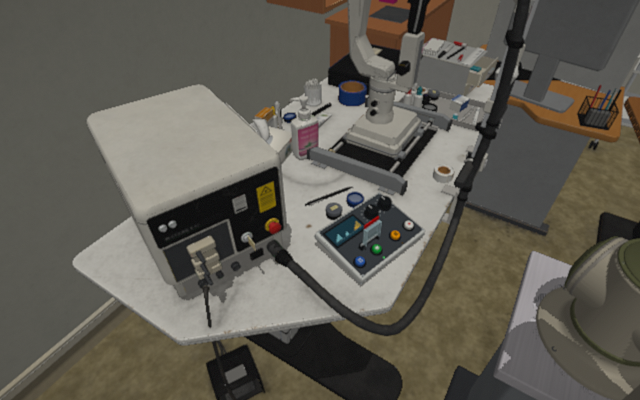

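View pics/top0.png

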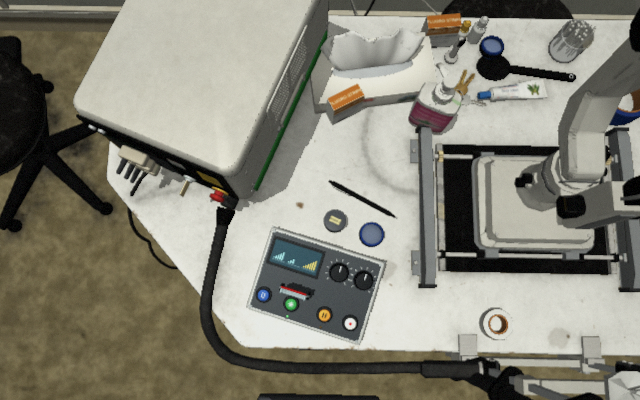

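Top view: keys blue (264,295), green (290,303), amber (324,314), white (350,324); red guard lip at about (297,289); lens (371,233), case (335,220), pen (363,198). The scene view shows the same things, with a black hose running in front of the pad towards the robot. I'll measure the keys and work out how high that hose is.

```bash
cat > h.py <<'E'
import numpy as np,cv2
from scipy.spatial.transform import Rotation as R
from workcell import state,snapshot,calibration
def cam(n):
    c=calibration(n);return np.array(c["K"]),np.array(c["xyz"]),R.from_quat(c["rotation"]).as_matrix()
def ray(c,uv):
    K,t,M=c;d=M@np.linalg.solve(K,[uv[0],uv[1],1]);return t,d/np.linalg.norm(d)
def onz(c,uv,z):
    t,d=ray(c,uv);return t+d*(z-t[2])/d[2]
def proj(c,P):
    K,t,M=c;p=K@(M.T@(np.array(P,float)-t));return p[:2]/p[2]
def tri(c1,u1,c2,u2):
    A=0;b=0;L=[]
    for c,u in((c1,u1),(c2,u2)):
        t,d=ray(c,u);Q=np.eye(3)-np.outer(d,d);A=A+Q;b=b+Q@t;L.append((t,d))
    P=np.linalg.solve(A,b);return P,[round(float(np.linalg.norm((np.eye(3)-np.outer(d,d))@(P-t))),1) for t,d in L]
def blob(img,lo,hi,roi):
    x0,y0,x1,y1=roi;h=cv2.cvtColor(img[y0:y1,x0:x1],cv2.COLOR_RGB2HSV);m=cv2.inRange(h,lo,hi)
    n,l,s,c=cv2.connectedComponentsWithStats(m);
    i=1+np.argmax(s[1:,4]);return (c[i]+[x0,y0]),s[i]
E
python3 - <<'E'
from h import *
np.set_printoptions(precision=1,suppress=True)
C={n:cam(n) for n in("scene","top")};I={n:cv2.imread(f"pics/{n}0.png")[:,:,::-1].copy() for n in C}
roi={"top":(240,270,370,345),"scene":(340,215,430,275)}
cols={"blue":((105,120,60),(130,255,255)),"green":((45,100,50),(85,255,255)),"amber":((10,150,100),(28,255,255)),"red":((0,150,80),(6,255,255))}
for n in C:
    for k,(lo,hi) in cols.items():
        c,s=blob(I[n],lo,hi,roi[n]);print(n,k,c,s[:],onz(C[n],c,45)[:2])
    print(n,"base",proj(C[n],[0,0,0]),"tcp",proj(C[n],[155,527,242]),"tabl",proj(C[n],[300,0,0]))
# hose: for top pixels, heights -> scene pixels
for u in((210,300),(225,345),(270,362),(350,369),(420,370)):
    print(u,[proj(C["scene"],onz(C["top"],u,z)).round().tolist() for z in(0,50,100,200,300)],onz(C["top"],u,50))
big=cv2.resize(I["top"][180:350,230:400],None,fx=4.4,fy=3.4*1.03);
a=cv2.resize(I["top"][255:345,240:390],(750,450),interpolation=2);cv2.imwrite("pics/topcrop.png",a[:,:,::-1])
E
```

```text
scene blue [359.3 260.8] [15 41 10 10 68] [451.2 109. ]
scene green [376.2 248.7] [32 29 10 10 66] [436.2  61.8]
scene amber [394.9 234.2] [51 15  9  9 65] [419.7   3.2]
scene red [371.3 221.3] [24  1 15 13 50] [481.1  -4.5]
scene base [600.7 338.8] tcp [468.1 657.2] tabl [444.  269.3]
top blue [262.8 294.8] [17 19 12 12 88] [451.  105.6]
top green [290.6 303.9] [ 45  28  12  13 100] [436.7  57.6]
top amber [324.1 314.9] [ 79  39  12  13 113] [419.5   0.2]
top red [293.6 290.1] [41 16 25  9 51] [459.9  53.1]
top base [319.6 576.5] tcp [-101.9  528.8] tabl [322.6 384.4]
(210, 300) [[340.0, 310.0], [343.0, 292.0], [347.0, 272.0], [355.0, 228.0], [365.0, 174.0]] [440.5 194.4  50. ]
(225, 345) [[383.0, 317.0], [385.0, 299.0], [388.0, 278.0], [395.0, 233.0], [403.0, 179.0]] [367.1 165.1  50. ]
(270, 362) [[412.0, 293.0], [414.0, 276.0], [416.0, 257.0], [422.0, 215.0], [428.0, 164.0]] [341.3  88.9  50. ]
(350, 369) [[440.0, 250.0], [441.0, 235.0], [443.0, 218.0], [447.0, 181.0], [451.0, 136.0]] [332.8 -44.   50. ]
(420, 370) [[456.0, 217.0], [457.0, 204.0], [459.0, 189.0], [462.0, 156.0], [465.0, 115.0]] [ 333.6 -159.9   50. ]
```

View pics/topcrop.png

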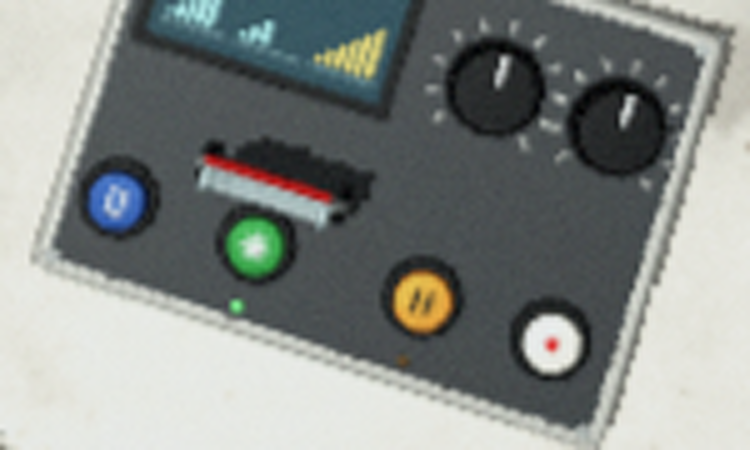

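Nearly in my favour: the tool's axes already match the pad's yaw of about -16.4°, so tool x = -pad x and tool y = pad y. The crop shows the guard raised, with its red lip at about (293,290) in the full image. I'll swing over to above the amber key with the fingers shut, tilted 8°.

Emit:
carry_out:
  steps:
    - [-0.25,-0.27,0,0,0,0,-1]
    - [-0.25,-0.27,0,0,0,0,-1]
    - [-0.25,-0.27,0,0,0,0,-1]
    - [-0.5,-0.54,0.05,0,-0.089,0,-1]
    - [-0.5,-0.54,0.05,0,-0.089,0,-1]
    - [-0.5,-0.54,0.05,0,-0.089,0,-1]
    - [-0.5,-0.54,0.05,0,-0.089,0,-1]
    - [-0.5,-0.54,0.05,0,-0.089,0,-1]
    - [-0.5,-0.54,0.05,0,-0.089,0,-1]
    - [-0.5,-0.54,0.05,0,-0.089,0,-1]
    - [-0.5,-0.54,0.05,0,-0.089,0,-1]
    - [-0.5,-0.54,0.05,0,-0.089,0,-1]

```text
clock: 1.1
position: [377.1, 79.1, 210.0]
tool_rot: [0.142, 0.987, -0.01, 0.069]
ft_force: [1.1, 2.0, 0.1]
finger_gap: -0.0
finger_force: 0.0
```

Emit:
carry_out:
  steps:
    - [0,0,0,0,0,0,-1]
    - [0,0,0,0,0,0,-1]
    - [0,0,0,0,0,0,-1]
    - [0,0,0,0,0,0,-1]

```text
clock: 1.43
position: [376.4, 82.1, 210.1]
tool_rot: [0.141, 0.988, -0.01, 0.069]
ft_force: [0.1, 0.0, -0.7]
finger_gap: 0.001
finger_force: 0.0
```

```bash
python3 - <<'E'
from h import *
np.set_printoptions(precision=1,suppress=True)
c=cam("wrist");i=snapshot("wrist");cv2.imwrite("pics/w1.png",i[:,:,::-1]);s=state()
print(s["position"],R.from_quat(s["tool_rot"]).as_matrix(),c)
for n in((0,0,11),(0,0,60)):
    print(proj(c,s["position"]+R.from_quat(s["tool_rot"]).apply(n)))
E
```

```text
[376.4  82.3 210.1] [[-1.   0.3  0.1]
 [ 0.3  1.  -0. ]
 [-0.1  0.  -1. ]] (array([[317.7,   0. , 320.4],
       [  0. , 317.7, 204.4],
       [  0. ,   0. ,   1. ]]), array([293.5, 105.3, 331.2]), array([[ 0.3,  0.9,  0.4],
       [ 1. , -0.3, -0.1],
       [ 0. ,  0.4, -0.9]]))
[322.7 259.4]
[322.1 225.9]
```

View pics/w1.png

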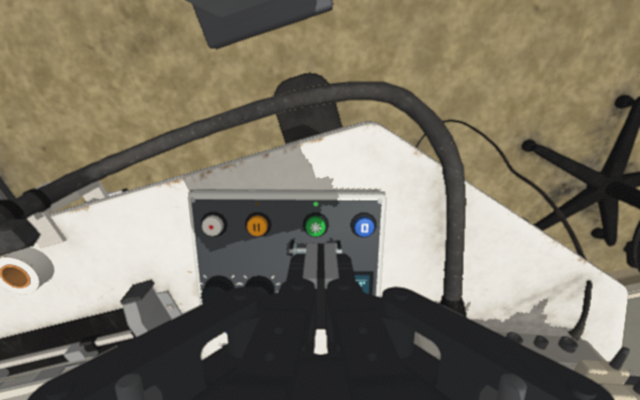

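Wrist view: pad square to the image; keys white (213,225), amber (257,226), green (316,226), blue (365,226); fingertips near (322,250), above the guard.

```bash
python3 - <<'E'
from h import *
np.set_printoptions(precision=2,suppress=True)
c=cam("wrist");i=snapshot("wrist");s=state()
cols={"blue":((105,120,60),(130,255,255)),"green":((45,100,50),(85,255,255)),"amber":((10,150,100),(28,255,255))}
T=R.from_quat(s["tool_rot"])
for k,(lo,hi) in cols.items():
    p,st=blob(i,lo,hi,(195,200,385,245));P=onz(c,p,45.0);print(k,p,st,P)
    print("  in tool mm",T.inv().apply(P-s["position"]))
A=np.array([419.6,1.0,45]);print("amber, other cams, in tool",T.inv().apply(A-s["position"]), proj(c,A))
t=cam("top");S=cam("scene")
I=cv2.imread("pics/top0.png")[:,:,::-1].copy();J=cv2.imread("pics/scene0.png")[:,:,::-1].copy()
a,_=blob(I,(0,150,80),(6,255,255),(275,280,315,300));b,_=blob(J,(0,120,70),(8,255,255),(355,212,386,250))
print(a,b,_,tri(t,a,S,b))
E
```

```text
blue [363.43 226.12] [158  17  22  20 263] [449.72 105.53  45.  ]
  in tool mm [-40.3   42.73 172.44]
green [315.04 225.49] [110  16  21  21 270] [435.3   58.58  45.  ]
  in tool mm [-39.58  -6.38 172.34]
amber [256.53 225.63] [ 52  16  20  20 313] [418.85   1.55  45.  ]
  in tool mm [-39.71 -65.73 172.35]
amber, other cams, in tool [-40.58 -66.05 172.47] [256.28 226.39]
[293.61 290.14] [371.4  221.28] [ 9  4 15 13 53] (array([458.82,  50.72, 105.62]), [0.1, 0.1])
```

All views agree: the amber key top is at (-40, -66, 172) mm in the tool frame, and the lip at world (459, 51, 106), so the guard is at about 1.75 rad. I'll move above the key, biased away from the guard, then go down.

Emit:
carry_out:
  steps:
    - [-0.0465,-0.0865,0,0,0,0,-1]
    - [-0.0465,-0.0865,0,0,0,0,-1]
    - [-0.0465,-0.0865,0,0,0,0,-1]
    - [-0.0465,-0.0865,0.05,0,0,0,-1]
    - [-0.0465,-0.0865,0.1,0,0,0,-1]
    - [-0.0465,-0.0865,0.14,0,0,0,-1]
    - [-0.0465,-0.0865,0.17,0,0,0,-1]
    - [-0.0465,-0.0865,0.185,0,0,0,-1]
    - [-0.0465,-0.0865,0.192,0,0,0,-1]
    - [-0.0465,-0.0865,0.192,0,0,0,-1]
    - [-0.0465,-0.0865,0.192,0,0,0,-1]

```text
clock: 2.45
position: [413.5, -1.1, 63.7]
tool_rot: [0.141, 0.987, -0.01, 0.069]
ft_force: [0.1, -0.2, 0.3]
finger_gap: 0.003
finger_force: 0.0
```

```bash
python3 - <<'E'
from h import *
i=snapshot("scene")[170:280,310:460];j=snapshot("top")[255:345,240:390]
k=snapshot("wrist")[180:300,180:400]
f=lambda a:cv2.resize(a,(390,290),interpolation=2)
cv2.imwrite("pics/m2.png",np.vstack([np.hstack([f(i),f(j)]),np.hstack([f(k),f(k)*0])])[:,:,::-1])
s=state();print(s["position"],s["ft_force"])
E
```

```text
[413.66149219  -1.51266705  64.12569858] [-0.01242687 -0.01794724 -0.64262094]
```

View pics/m2.png

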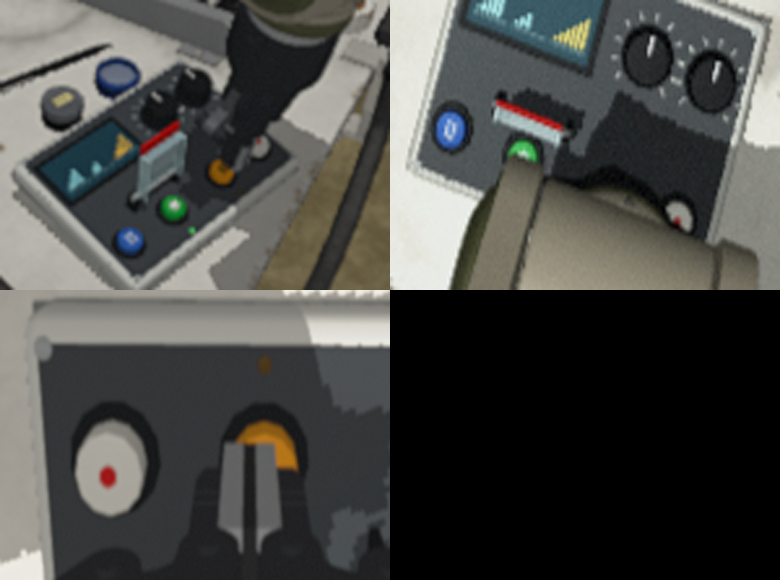

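The montage shows the fingertips just over the amber key, biased slightly to the white side but well on it. The guard is clear of the gripper. I'll press in small steps.

Emit:
carry_out:
  steps:
    - [0,0,0.004,0,0,0,-1]
    - [0,0,0.0075,0,0,0,-1]
    - [0,0,0.009,0,0,0,-1]
    - [0,0,0.01,0,0,0,-1]
    - [0,0,0.01,0,0,0,-1]
    - [0,0,0.01,0,0,0,-1]

```text
clock: 3.1
position: [414.3, -2.0, 55.2]
tool_rot: [0.142, 0.987, -0.01, 0.069]
ft_force: [-0.2, -1.4, -0.3]
finger_gap: 0.001
finger_force: 0.0
```

Emit:
carry_out:
  steps:
    - [0,0,0.00125,0,0,0,-1]
    - [0,0,0.00125,0,0,0,-1]
    - [0,0,0.00125,0,0,0,-1]

```text
clock: 3.35
position: [414.5, -2.0, 54.3]
tool_rot: [0.142, 0.987, -0.01, 0.069]
ft_force: [-1.4, 0.4, 1.5]
finger_gap: -0.001
finger_force: 0.8
```

Emit:
carry_out:
  steps:
    - [0,0,0.0013,0,0,0,-1]
    - [0,0,0.0025,0,0,0,-1]
    - [0,0,0.0025,0,0,0,-1]
    - [0,0,0.0025,0,0,0,-1]

```text
clock: 3.68
position: [414.8, -2.1, 52.3]
tool_rot: [0.142, 0.987, -0.01, 0.069]
ft_force: [-0.6, -0.6, 2.5]
finger_gap: -0.004
finger_force: 1.5
```

Emit:
carry_out:
  steps:
    - [0,0,0.00125,0,0,0,-1]
    - [0,0,0.00125,0,0,0,-1]
    - [0,0,0.00125,0,0,0,-1]

```text
clock: 3.93
position: [414.9, -2.1, 51.3]
tool_rot: [0.142, 0.987, -0.01, 0.069]
ft_force: [-0.4, -0.3, 3.2]
finger_gap: -0.001
finger_force: 1.9
```

Emit:
carry_out:
  steps:
    - [0,0,0.001,0,0,0,-1]
    - [0,0,0.00125,0,0,0,-1]
    - [0,0,0.00125,0,0,0,-1]
    - [0,0,0.00125,0,0,0,-1]

```text
clock: 4.27
position: [415.1, -2.2, 50.6]
tool_rot: [0.142, 0.987, -0.01, 0.069]
ft_force: [-3.3, 1.1, 10.7]
finger_gap: 0.001
finger_force: 5.5
```

Emit:
carry_out:
  steps:
    - [0,0,0.0006,0,0,0,-1]
    - [0,0,0.0006,0,0,0,-1]
    - [0,0,0.0006,0,0,0,-1]

```text
clock: 4.52
position: [415.1, -2.1, 50.5]
tool_rot: [0.142, 0.987, -0.01, 0.07]
ft_force: [-5.6, 1.0, 16.4]
finger_gap: 0.004
finger_force: 8.6
```

The key bottomed at 16 N, under the limit. I'll release it and rise clear, then check the console position before going behind the guard.

Emit:
carry_out:
  steps:
    - [0,0,-0.006,0,0,0,-1]
    - [0,0,-0.015,0,0,0,-1]
    - [0,0,-0.015,0,0,0,-1]
    - [0,0,-0.05,0,0,0,-1]
    - [0,0,-0.1,0,0,0,-1]
    - [0,0,-0.13,0,0,0,-1]
    - [0,0,-0.13,0,0,0,-1]
    - [-0.03,0.03,-0.13,0,0,0,-1]
    - [-0.06,0.06,-0.13,0,0,0,-1]
    - [-0.0825,0.0804,-0.13,0,0,0,-1]
    - [-0.0825,0.0804,-0.13,0,0,0,-1]
    - [-0.0825,0.0804,-0.13,0,0,0,-1]

```text
clock: 5.52
position: [482.1, 45.6, 160.9]
tool_rot: [0.141, 0.988, -0.01, 0.068]
ft_force: [-0.2, 0.6, -0.4]
finger_gap: -0.002
finger_force: 0.0
```

```bash
python3 - <<'E'
from h import *
np.set_printoptions(precision=1,suppress=True)
t=cam("top");S=cam("scene");s=state();T=R.from_quat(s["tool_rot"])
I=cv2.imread("pics/top0.png")[:,:,::-1].copy();J=cv2.imread("pics/scene0.png")[:,:,::-1].copy()
a,_=blob(I,(0,150,80),(6,255,255),(200,185,235,215));b,_=blob(J,(0,120,70),(8,255,255),(260,212,290,240))
print("button",a,b,tri(t,a,S,b))
i=snapshot("scene");b,q=blob(i,(0,120,70),(8,255,255),(350,205,395,250));print("lip scene",b,q,"before 371.4 221.3")
top=snapshot("top")
lip=np.array([458.8,50.7,105.6]);print("lip in tool",T.inv().apply(lip-s["position"]),s["position"],s["ft_force"])
print("green in tool",T.inv().apply(np.array([436,58.8,45])-s["position"]))
f=lambda a:cv2.resize(a,(390,290),interpolation=2)
cv2.imwrite("pics/m3.png",np.hstack([f(i[170:280,310:460]),f(top[205:345,200:390])])[:,:,::-1])
E
```

```text
button [217.  195.9] [274.  227.2] (array([607.3, 178.8, 119.8]), [0.3, 0.3])
lip scene [370.9 221.7] [14 11 15 12 50] before 371.4 221.3
lip in tool [31.2 -1.7 51.5] [482.1  45.6 160.9] [-0.2  0.6 -0.4]
green in tool [ 63.5  -0.3 108.2]
```

View pics/m3.png

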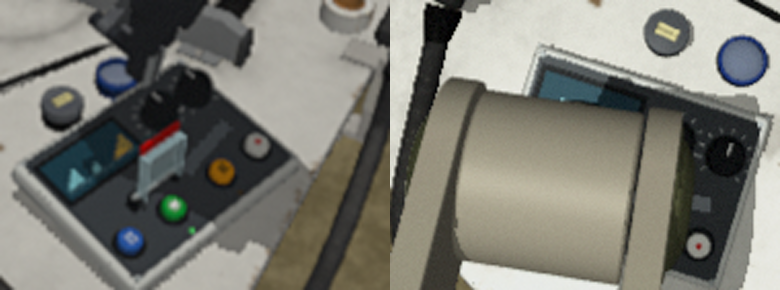

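Guard still up at the same lip pixel (371,222) and amber key back up; the stop button at (607,179) is far from the tool. The lip lies at (31, -2, 51.5) mm in the tool frame. I'll go down behind it and push along its arc.

Emit:
carry_out:
  steps:
    - [0,0,0.035,0,0,0,-1]
    - [0,0,0.065,0,0,0,-1]
    - [0,0,0.065,0,0,0,-1]
    - [0.012,0,0.065,0,0,0,-1]
    - [0.02,0,0.064,0,0,0,-1]
    - [0.0275,0,0.0635,0,0,0,-1]
    - [0.037,0,0.0625,0,0,0,-1]
    - [0.044,0,0.063,0,0,0,-1]
    - [0.051,0,0.0645,0,0,0,-1]
    - [0.057,0,0.067,0,0,0,-1]
    - [0.063,0,0.0695,0,0,0,-1]
    - [0.063,0,0.0695,0,0,0,-1]

```text
clock: 6.62
position: [440.5, 57.4, 99.3]
tool_rot: [0.142, 0.987, -0.01, 0.068]
ft_force: [0.9, -0.4, 0.1]
finger_gap: -0.0
finger_force: 0.0
```

```bash
python3 - <<'E'
from h import *
np.set_printoptions(precision=1,suppress=True)
s=state();T=R.from_quat(s["tool_rot"]);print(s["position"],s["ft_force"])
i=snapshot("scene");w=snapshot("wrist")
print("green in tool",T.inv().apply(np.array([436,58.8,45])-s["position"]))
f=lambda a:cv2.resize(a,(390,290),interpolation=2)
cv2.imwrite("pics/m4.png",np.hstack([f(i[170:280,310:460]),f(w[180:320,220:420])])[:,:,::-1])
E
```

```text
[440.5  57.4  99.3] [ 0.9 -0.4  0.1]
green in tool [12.1  0.1 53.2]
```

View pics/m4.png

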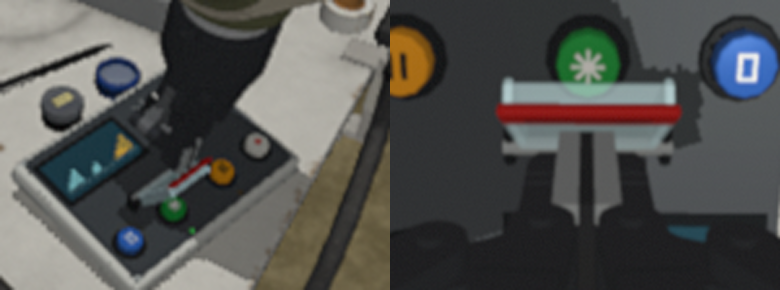

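The guard is past vertical, at about 0.9 rad, with the fingers centred behind its red lip. I'll follow the arc down.

Emit:
carry_out:
  steps:
    - [0.008,0,0.008,0,0,0,-1]
    - [0.016,0,0.0165,0,0,0,-1]
    - [0.021,0,0.026,0,0,0,-1]
    - [0.024,0,0.034,0,0,0,-1]
    - [0.025,0,0.039,0,0,0,-1]
    - [0.025,0,0.0415,0,0,0,-1]
    - [0.025,0,0.0415,0,0,0,-1]
    - [0.025,0,0.0415,0,0,0,-1]

```text
clock: 7.38
position: [427.4, 61.3, 64.4]
tool_rot: [0.142, 0.987, -0.01, 0.069]
ft_force: [0.7, -0.4, 0.4]
finger_gap: -0.006
finger_force: 0.0
```

Emit:
carry_out:
  steps:
    - [0,0,0.00125,0,0,0,-1]
    - [0,0,0.00125,0,0,0,-1]
    - [0,0,0.00125,0,0,0,-1]

```text
clock: 7.63
position: [427.3, 61.3, 63.4]
tool_rot: [0.142, 0.987, -0.01, 0.069]
ft_force: [-0.5, 0.2, 0.6]
finger_gap: 0.002
finger_force: 0.0
```

Emit:
carry_out:
  steps:
    - [0,0,0.00125,0,0,0,-1]
    - [0,0,0.0025,0,0,0,-1]
    - [0,0,0.0025,0,0,0,-1]

```text
clock: 7.88
position: [427.4, 61.2, 61.2]
tool_rot: [0.142, 0.987, -0.01, 0.069]
ft_force: [-0.4, -0.1, 0.4]
finger_gap: -0.001
finger_force: 0.0
```

Emit:
carry_out:
  steps:
    - [0,0,0.00125,0,0,0,-1]
    - [0,0,0.00125,0,0,0,-1]
    - [0,0,0.00125,0,0,0,-1]

```text
clock: 8.13
position: [427.6, 61.2, 60.4]
tool_rot: [0.142, 0.987, -0.01, 0.069]
ft_force: [-1.8, -0.6, 4.3]
finger_gap: -0.001
finger_force: 1.8
```

Emit:
carry_out:
  steps:
    - [0,0,0.0008,0,0,0,-1]
    - [0,0,0.0008,0,0,0,-1]
    - [0,0,0.0008,0,0,0,-1]
    - [0,0,0.0008,0,0,0,-1]

```text
clock: 8.47
position: [427.6, 61.2, 60.2]
tool_rot: [0.142, 0.987, -0.01, 0.069]
ft_force: [-4.1, 1.1, 11.2]
finger_gap: -0.001
finger_force: 6.1
```

Emit:
carry_out:
  steps:
    - [0,0,-0.005,0,0,0,-1]
    - [0,0,-0.01,0,0,0,-1]
    - [0,0,-0.05,0,0,0,-1]
    - [0,0,-0.1,0,0,0,-1]
    - [0,0,-0.15,0,0,0,-1]
    - [0.04,0.06,-0.16,0,0,0,-1]
    - [0.08,0.12,-0.16,0,0,0,-1]
    - [0.1,0.16,-0.16,0,0,0,-1]
    - [0.1,0.2,-0.16,0,0,0,-1]
    - [0.1,0.2,-0.16,0,0,0,-1]
    - [0.1,0.2,-0.16,0,0,0,-1]

```text
clock: 9.38
position: [379.2, 244.8, 175.2]
tool_rot: [0.14, 0.988, -0.009, 0.069]
ft_force: [-0.3, -1.1, -0.1]
finger_gap: 0.001
finger_force: 0.0
```

```bash
python3 - <<'E'
from h import *
np.set_printoptions(precision=1,suppress=True)
s=state();print(s["position"],s["ft_force"],s["clock"])
i=snapshot("scene");w=snapshot("top");t=cam("top");S=cam("scene")
cols={"amber":((10,150,100),(28,255,255)),"blue":((105,120,60),(130,255,255)),"red":((0,150,80),(6,255,255))}
for k,(lo,hi) in cols.items():
    a,_=blob(w,lo,hi,(240,270,340,345));b,_=blob(i,lo,hi,(345,222,403,275));print(k,a,b,tri(t,a,S,b))
f=lambda a:cv2.resize(a,(390,290),interpolation=2)
cv2.imwrite("pics/m5.png",np.hstack([f(i[170:280,310:460]),f(w[205:345,200:390])])[:,:,::-1])
E
```

```text
[379.2 244.8 175.2] [-0.3 -1.1 -0.1] 9.3833
amber [324.1 314.9] [355. 227.] (array([459.5,  20.6,  58.5]), [44.5, 44.5])Traceback (most recent call last):
  File "<stdin>", line 7, in <module>
  File "h.py", line 20, in blob
    i=1+np.argmax(s[1:,4]);return (c[i]+[x0,y0]),s[i]
        ~~~~~~~~~^^^^^^^^^
    return _wrapfunc(a, 'argmax', axis=axis, out=out, **kwds)
    return bound(*args, **kwds)
ValueError: attempt to get argmax of an empty sequence
```

Arm in the way of the scene camera; I'll draw it farther back and look again.

Emit:
carry_out:
  steps:
    - [0.05,0.05,0,0,0,0,-1]
    - [0.1,0.1,0,0,0,0,-1]
    - [0.15,0.15,0,0,0,0,-1]
    - [0.17,0.2,0,0,0,0,-1]
    - [0.19,0.25,0,0,0,0,-1]
    - [0.19,0.3,0,0,0,0,-1]
    - [0.19,0.3,0,0,0,0,-1]
    - [0.19,0.3,0,0,0,0,-1]
    - [0.19,0.3,0,0,0,0,-1]

```text
clock: 10.23
position: [303.5, 514.6, 153.3]
tool_rot: [0.142, 0.987, -0.011, 0.069]
ft_force: [-0.3, -0.6, -0.6]
finger_gap: -0.002
finger_force: 0.0
```

```bash
python3 - <<'E'
from h import *
np.set_printoptions(precision=1,suppress=True)
s=state();print(s["position"],s["ft_force"],s["clock"])
i=snapshot("scene");w=snapshot("top");t=cam("top");S=cam("scene")
f=lambda a:cv2.resize(a,(390,290),interpolation=2)
cv2.imwrite("pics/m5.png",np.hstack([f(i[170:280,310:460]),f(w[205:345,200:390])])[:,:,::-1])
cols={"amber":((10,150,100),(28,255,255)),"red":((0,150,80),(6,255,255))}
for k,(lo,hi) in cols.items():
    a,_=blob(w,lo,hi,(240,270,340,345));b,q=blob(i,lo,hi,(345,222,403,275));print(k,a,b,q,tri(t,a,S,b))
E
```

```text
[303.5 514.6 153.3] [-0.3 -0.6 -0.6] 10.2333
amber [324.1 314.9] [394.9 234.2] [46  8  9  9 65] (array([420. ,   0.3,  42.1]), [0.6, 0.6])
red [285.4 320.2] [386.4 255. ] [34 27 16 13 80] (array([410.1,  65.8,  45.2]), [0.7, 0.7])
```

View pics/m5.png

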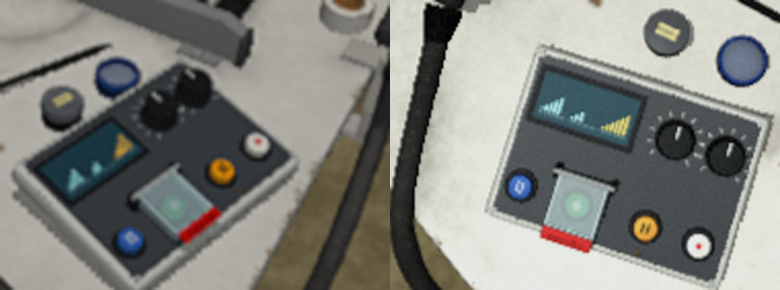

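The picture shows the guard lying flat over the green key, with its lip at the front edge at a height of about 45 mm. The amber key is up at its original pixel (324,315), and the lens, case, pen and dials look untouched. The arm is clear, so I'm handing in.

```bash
python3 -c "
from workcell import env
print(env.hand_in())"
```

```text
the job is handed in; nothing more can be done
None
```

I pressed the amber standby key fully down and it sprang back up, then I closed the clear guard flat over the green key and withdrew the arm. I handed the job in at about 10 s of the 42 s allowed; the hand-in returned no verdict. The final pictures show the guard closed, the amber key up, and the pad, lens, case and dials unmoved.

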